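# Key a carrier wheel onto its rotary stage

### The job

The black carrier wheel rests loosely on top of the rotary stage with its notch turned away from the stage's key. With a fingertip in one of the wheel's wide bays, push it round until the small notch stands over the key, then press the hub straight down until the wheel is seated flat on the stage, and take the hand away. Do not lift the wheel, and leave the lens barrel, thumbscrew, ring and screwdriver beside the stage where they are.

Things in the scene. Friction and masses are not known exactly. Their poses are not given: they have to be found in the camera images.
- stage: Rotary stage, fixed to the bench: aluminium drum 210 mm across, its flat upper face (the seat) 45 mm above the bench, on a dark foot 236 mm across, 10 mm high. Origin on its axis at bench height; z up; +x points to the key. A spigot 28 mm across in the middle enters the wheel from below.
- key (a point): Point on the seat 73 mm from the axis in the stage's +x direction, in the key. The key is a dark steel bar 10 mm wide, 8.5 mm above the seat, running radially from 66 to 104 mm from the axis; its upper 5 mm taper to 5 mm wide. Its outer 24 mm stay in view beyond the wheel's rim.
- wheel: Black wheel 160 mm wide, plate 14 mm, about 0.36 kg, loose, 1 mm play on the spigot. Origin on its axis, on the plate's underside, 55 mm above the bench at the start; z up; +x points to the notch. Three finger bays at its +y, -x and -y sides, each 44 mm wide, from 48 mm off the axis to the rim, open out, above and below. A light push (1 to 4 N in a bay) turns it either way; it stays as left.
- notch (a point): Point in the wheel's notch, 73 mm from the wheel's axis in its +x direction, at the height of the plate's underside. The notch is a slot 14 mm wide cut 16 mm deep into the rim. At the start the underside is 10 mm above the seat and 1.5 mm above the key. This point stands over point key when turned right and meets it when seated.
- hub_top (a point): Centre of the flat top, 60 mm across, of the wheel's low conical hub (88 mm across at its foot), on the axis, 26 mm above the plate's underside: 81 mm above the bench at the start, 71 mm seated. The wheel stands on a stiff collar in the drum: about 10 N down on the hub slides both down and they stay down. Turned wrong, it meets the key after 1.5 mm, then only tips.
- lens: Grey lens barrel standing upright, 44 mm across, 48 mm high; origin at the centre of its foot. Bystander.
- thumbscrew: Brass thumbscrew standing on its head, 26 mm across, 33 mm high; origin under its centre. Bystander.
- shaft_collar: Steel ring lying flat, 44 mm across, 14 mm high; origin under its centre. Bystander.
- driver: Screwdriver lying down, 160 mm long along its x axis, under 35 mm high. Bystander.
Things that resemble listed ones, but are neither listed nor needed, are in the scene too. Of the things like the wheel, leave any that is red or turquoise; of the rest the smaller one is meant.

How it is judged:
At the end, for the whole second after the job is handed in: The wheel rests with its underside within 2.5 mm of the seat, level within 0.03 rad, its notch on the key (site notch within 6 mm of site key), at rest and let go (z of wheel in the frame of stage between 0.042 and 0.0475 m and angle between wheel's own z axis and vertical below 0.03 rad and distance between notch and key below 0.006 m and linear speed of wheel below 0.02 m/s); the robot touches nothing.
It fails at once if the wheel is lifted: its underside more than 8 mm above where it started (z of wheel in the frame of stage above 0.063 m).
It fails at once if the wheel is tipped by more than 0.25 rad (angle between wheel's own z axis and vertical above 0.25 rad).
It fails at once if a bystander (lens barrel, thumbscrew, ring or screwdriver) is moved by more than 30 mm (distance of any of lens, thumbscrew, shaft_collar, driver from where it was at the start of the episode above 0.03 m).
It fails at once if the lens barrel or the thumbscrew is knocked over (angle between any of lens, thumbscrew's own z axis and vertical above 0.5 rad).
It also fails if it takes over 64 s, if anything falls off the work surface, if the arm or the gripper's body presses on something with over 40 N, if the wrist force passes 120 N, or if a joint passes its speed limit or range.

### The arm

A 6-joint arm with a two-finger parallel gripper is mounted at the origin on the work surface. World frame = base frame: x ahead of the robot, y to its left, z up, the work surface at z = 0. Lengths are in m, angles in rad, forces in N, time in s.
With the tool pointing down it reaches from about 0.35 to 0.775 m from the base axis. Payload 7.3 kg.
Tool frame: the origin (TCP) lies midway between the tips of the shut fingers; the grasp point (between the pads) lies 19 mm behind it; z points along the fingers, y is the direction in which the jaws open and shut (so a half turn about z gives the same grasp; the last joint's range is limited). The gripper opens to 92 mm and grips with 3 to 60 N. Pads are 19 mm wide; open, the fingers measure 130 mm over their backs; the gripper's body (75 mm by 190 mm) begins 47 mm behind the grasp point.
Start: joints at [-1.294, 0.342, 1.524, -0, 1.275, -0.146], TCP at [0.215, -0.479, 0.227] pointing down, gripper open.
Joint ranges: [-2.53, 2.53], [-0.77, 2.02], [0.04, 2.7], [-1, 4.14], [0.28, 2.66], [-3.11, 3.11]. Speed limits (rad/s): [2.57, 2.57, 3.14, 3.14, 3.14, 3.14].

### API

Orientations are given as [roll, pitch, yaw] about the fixed x, y, z axes, in that order (R = Rz(yaw) Ry(pitch) Rx(roll)).
In Python, from cell import robot gives the robot as it stands.
- The arm moves only by the shell command python3 -m crank 'ROWS' [FORCE]. ROWS is a JSON object of lists of equal length, an entry for each row: "claw": the opening, from 0 (shut) to 1 (fully open); "delta_pos": the shift along the tool's x, y, z in units of 25 mm (1.0 is 25 mm), a list of three; "roll": the turn about the tool's z in units of 6 degrees (1.0 is 6 degrees). In form: {"claw": [claw, ...], "delta_pos": [[dx, dy, dz], ...], "roll": [roll, ...]}. A call has exactly 8 rows; each row is the pose to reach, as a shift and turn from the pose commanded when the call began, along the tool's axes at that moment; what a row does not reach only later rows make up. A row lasts 1/12 s, in which the tool goes at most 41.7 mm and 7.16 degrees, less where a joint would pass 70% of its speed; a pose out of reach is approached as far as the arm can. A call with a gripper value outside its range is refused whole. The fingers move at their own pace and stop on an object; FORCE is the grip in N (left out, the last holds). Time passes only in rows, so rows that repeat a pose let the fingers close, or fill a call up. It gives the time, the measured TCP pose, the force and the opening at its end, in the units of the state.
- robot.observe(): the state, without advancing time (a new reading comes with each control period).
- robot.read_camera(name): name is "scene" or "top" or "wrist"; returns a dict with "color" (400x640x3 uint8, blue, green, red), "fx", "fy", "cx", "cy" (pixels), "rvec" (rotation vector, rad) and "tvec" (3), from world to camera coordinates, as OpenCV has them; the wrist camera has in their place "hand_eye" (4x4, takes a point from camera to tool coordinates, whose origin is the TCP and whose axes are the flange's). Camera axes: x right, y down, z forward; pixel columns grow to the right and rows downward; lengths in m; the calibration is good to about 2 mm. A picture is of the moment at which its call begins: read the wrist's pose just before it. There is no depth.
- robot.hand_in(): hands the job in, once; it reports no verdict.
The state is a dict: "time": time; "qpos": joint angles; "qvel": joint speeds; "joint_efforts": joint torques, N m; "tool_pos": TCP position; "tool_rot": TCP orientation; "contact_force": force on the tool from outside, world axes, zero at the start; "torque": the same for the moment, N m; "opening": finger opening in m.
Only numpy, scipy, OpenCV 4.12 (cv2) and the standard library are available. Lean on these libraries where they do the work, as an engineer would, in place of code of your own. Each camera call takes 0.05 s, during which the arm holds its last target.

## Working session

There is one attempt and no reset: what is moved stays moved. The work goes in short steps, Python scripts to look and compute and a shell command to move; the robot and the scene stay as the last step left them, time stands still between calls to the robot, and variables do not carry over. Pictures are saved under pics/ and viewed, and the job is handed in when it is done.

```bash
mkdir -p pics; ls; python3 - <<'E'
from cell import robot
import cv2,pickle
s=robot.observe();print(s)
for n in("scene","top","wrist"):
    c=robot.read_camera(n);cv2.imwrite(f"pics/{n}0.png",c["color"]);pickle.dump(c,open(f"{n}0.pkl","wb"))
    print({k:v for k,v in c.items() if k!="color"})
E
```

```text
pics
{'time': 0.0, 'qpos': array([-1.29404730e+00,  3.42714611e-01,  1.52501241e+00,  2.00161108e-05,
        1.27535593e+00, -1.45986385e-01]), 'qvel': array([-1.39068386e-05,  3.38617046e-04, -6.55676783e-04, -5.93059124e-05,
        5.88799442e-04, -1.61053823e-04]), 'joint_efforts': array([-1.46781302e-03, -4.31246245e+01, -2.44219333e+01,  7.17184972e-02,
        5.59122430e-02, -1.17765535e-04]), 'tool_pos': array([ 0.21530914, -0.47838946,  0.22605076]), 'tool_rot': array([-3.14012100e+00, -2.35727005e-04,  4.22729392e-01]), 'contact_force': array([-0.72448589, -0.32423165, -0.01576297]), 'torque': array([ 0.01119749, -0.00973884,  0.02192838]), 'opening': 0.09204598850508838}
{'fx': 519.1229745332843, 'fy': 519.1229745332843, 'cx': 315.54306943149123, 'cy': 198.61544066356558, 'rvec': array([ 1.64472346,  1.89727919, -0.81441351]), 'tvec': array([ 0.03399129, -0.33400922,  1.43035361])}
{'fx': 368.36671153125604, 'fy': 368.36671153125604, 'cx': 314.05128957715624, 'cy': 201.40047149648584, 'rvec': array([ 2.10795625, -2.17257288,  0.13469907]), 'tvec': array([0.06382632, 0.53855023, 0.88413857])}
{'fx': 289.7345384067337, 'fy': 289.7345384067337, 'cx': 319.75725802312013, 'cy': 196.278608278167, 'hand_eye': array([[-6.65848943e-05, -9.57828599e-01, -2.87340166e-01,
         7.77819348e-02],
       [ 9.99999632e-01,  1.82088468e-04, -8.38707708e-04,
        -6.93143657e-04],
       [ 8.55659559e-04, -2.87340116e-01,  9.57828234e-01,
        -1.57695949e-01],
       [ 0.00000000e+00,  0.00000000e+00,  0.00000000e+00,
         1.00000000e+00]])}
```

View pics/scene0.png

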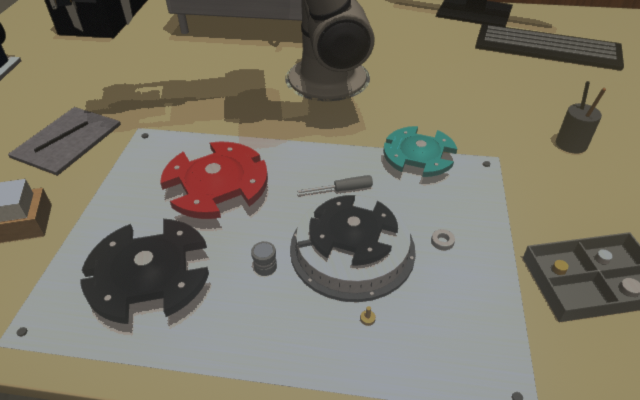

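View pics/top0.png

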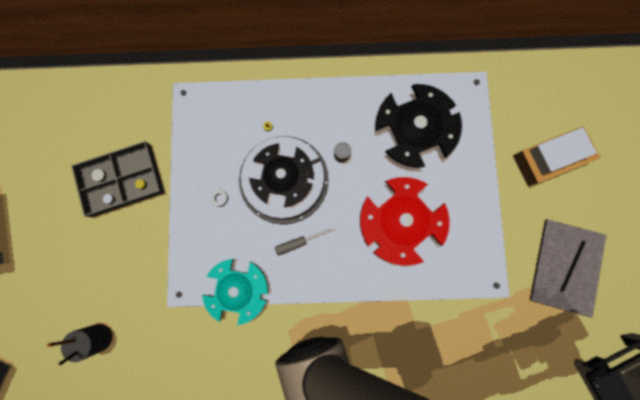

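View pics/wrist0.png

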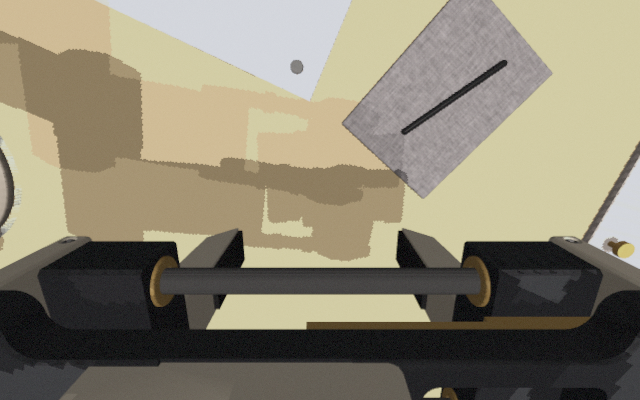

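The top view shows four wheels: a large black one at (418,125), a red one at (405,220), a turquoise one at (235,292) and a smaller black one on the drum at (283,175). The smaller black one fits, since it sits on the stage. I'll confirm it in enlarged crops.

```bash
python3 - <<'E'
import cv2
a=cv2.imread("pics/top0.png")[115:235,220:350];cv2.imwrite("pics/topc.png",cv2.resize(a,None,fx=5,fy=5,interpolation=cv2.INTER_CUBIC)[:600,:])
a=cv2.imread("pics/scene0.png")[180:300,270:430];cv2.imwrite("pics/scenec.png",cv2.resize(a,None,fx=5,fy=5,interpolation=cv2.INTER_CUBIC))
E
```

```text
(no output)
```

View pics/topc.png

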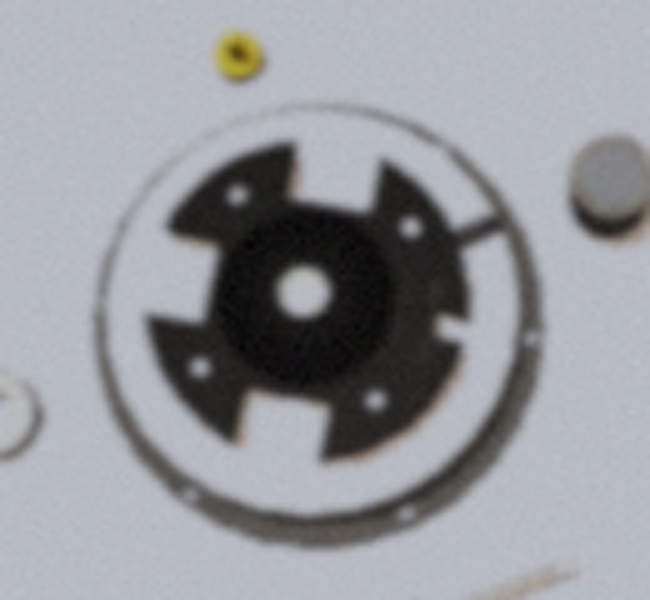

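View pics/scenec.png

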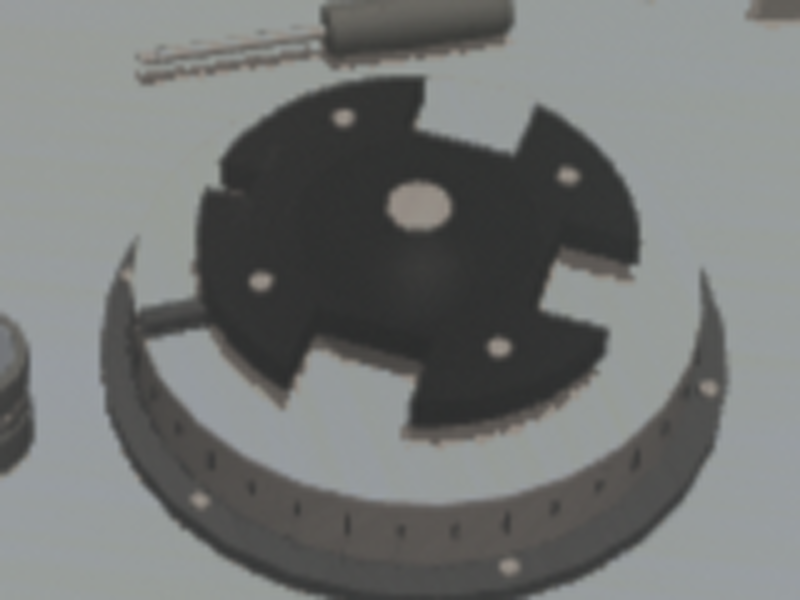

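The crops confirm it: the smaller black wheel is on the drum, with three bays. In the top crop the notch is at (450,330) and the key at (457,240) to (500,220). Next I'll turn these into world positions.

```bash
cat > h.py <<'E'
import numpy as np,cv2,pickle
from scipy.spatial.transform import Rotation as Ro
def ray(c,u,v):
    R=cv2.Rodrigues(np.array(c["rvec"]))[0];t=np.array(c["tvec"]).ravel()
    o=-R.T@t;d=R.T@np.array([(u-c["cx"])/c["fx"],(v-c["cy"])/c["fy"],1]);return o,d
def at(c,u,v,z):
    o,d=ray(c,u,v);return o+d*(z-o[2])/d[2]
def proj(c,p):
    return cv2.projectPoints(np.array(p,float).reshape(-1,3),np.array(c["rvec"]),np.array(c["tvec"]),np.array([[c["fx"],0,c["cx"]],[0,c["fy"],c["cy"]],[0,0,1]]),None)[0][:,0]
E
python3 - <<'E'
from h import *
T=pickle.load(open("top0.pkl","rb"));S=pickle.load(open("scene0.pkl","rb"))
ct=lambda x,y:(x/5+220-.4,y/5+115-.4)
cs=lambda x,y:(x/5+270-.4,y/5+180-.4)
for n,f,p,z in[("hubT",ct,(303,292),.081),("hubS",cs,(420,206),.081),
 ("notchinT",ct,(438,327),.069),("notchrimT",ct,(468,331),.069),("notchinS",cs,(240,189),.069),
 ("keyoutT",ct,(501,220),.0535),("keyinT",ct,(460,239),.0535),("keyoutS",cs,(143,320),.0535),("keyinS",cs,(198,309),.0535),
 ("lensT",ct,(610,175),.048),("ringT",ct,(2,412),.014),("thumbT",ct,(240,52),.033)]:
    c=T if f is ct else S
    print(n,at(c,*f(*p),z).round(4))
h=at(T,*ct(303,292),.081);print(np.hypot(*h[:2]))
print(at(T,283,221,0),at(T,335,230,0), at(T,276,249,.02))
print(at(T,640,200,0),at(T,280,300,0))
E
```

```text
hubT [0.6062 0.1268 0.081 ]
hubS [0.6069 0.1267 0.081 ]
notchinT [0.5892 0.0623 0.069 ]
notchrimT [0.5868 0.0477 0.069 ]
notchinS [0.5959 0.0598 0.069 ]
keyoutT [0.6459 0.0298 0.0535]
keyinT [0.6369 0.0506 0.0535]
keyoutS [0.6501 0.0324 0.0535]
keyinS [0.6423 0.0511 0.0535]
lensT [ 0.6689 -0.026   0.048 ]
ringT [0.5629 0.291  0.014 ]
thumbT [0.7457 0.1627 0.033 ]
0.6192903034151768
[0.49693256 0.13014469 0.        ] [ 0.46955388 -0.00379846  0.        ] [0.42504467 0.14696966 0.02      ]
[ 0.52301278 -0.78985048  0.        ] [0.29762187 0.14110692 0.        ]
```

The axis is at about (0.6065, 0.127) and both cameras agree. The key lies at about −66.6° and the notch at about −104°, so the wheel needs about +37°. I'll use the near bay at about 166°, so I work out the tool-frame shift to hover over it.

```bash
cat >> h.py <<'E'
def delta(s,goal,yaw=None):
    R=Ro.from_euler("xyz",s["tool_rot"]).as_matrix()
    d=R.T@(np.array(goal)-s["tool_pos"])/.025
    r=None if yaw is None else -(np.degrees(yaw-s["tool_rot"][2])+180)%360-180
    print("delta",d.round(3),"roll",None if yaw is None else round((-((np.degrees(yaw-s["tool_rot"][2])+180)%360-180))/6,2))
E
python3 - <<'E'
from h import *;from cell import robot
s=robot.observe();delta(s,[.5366,.1444,.13],np.radians(76))
E
```

```text
delta [ 21.94  -17.445   3.872] roll -8.63
```

```bash
python3 -m crank '{"claw":[0,0,0,0,0,0,0,0],"delta_pos":[[1.2,-0.95,0],[2.4,-1.9,0],[3.6,-2.85,0],[4.8,-3.8,0.5],[6,-4.75,0.8],[7.2,-5.7,1.1],[8.4,-6.65,1.4],[9.6,-7.6,1.5]],"roll":[0,0,0,0,0,0,0,0]}' 20
python3 -m crank '{"claw":[0,0,0,0,0,0,0,0],"delta_pos":[[1.2,-0.95,0],[2.4,-1.9,0],[3.6,-2.85,0],[4.8,-3.8,0.3],[6,-4.75,0.5],[7.2,-5.7,0.6],[8.4,-6.65,0.8],[9.6,-7.6,1]],"roll":[-1,-2,-3,-4,-5,-6,-7,-8]}'
python3 - <<'E'
from h import *;from cell import robot
s=robot.observe();print(s["qpos"]);delta(s,[.5366,.1444,.13],np.radians(76))
E
```

```text
time: 0.82
tool_pos: [0.3563, -0.2049, 0.1883]
tool_rot: [-3.14, 0.001, 0.422]
contact_force: [1.0, -0.2, 0.2]
opening: 0.0432
time: 1.48
tool_pos: [0.4977, 0.0667, 0.1639]
tool_rot: [3.142, 0.0, 1.266]
contact_force: [0.7, -0.8, 0.1]
opening: 0.0005
[-1.93759985e-02  3.62503656e-01  1.68092340e+00 -1.89963620e-04
  1.09815227e+00  2.85488112e-01]
delta [3.431 0.551 1.356] roll -0.58
```

```bash
python3 -m crank '{"claw":[0,0,0,0,0,0,0,0],"delta_pos":[[0.8,0.1,0.3],[1.6,0.25,0.6],[2.4,0.4,1],[3,0.5,1.3],[3.43,0.55,1.36],[3.43,0.55,1.36],[3.43,0.55,1.36],[3.43,0.55,1.36]],"roll":[-0.3,-0.58,-0.58,-0.58,-0.58,-0.58,-0.58,-0.58]}'
python3 - <<'E'
from h import *;from cell import robot
s=robot.observe();print(s["tool_pos"]);delta(s,[.5366,.1444,.056],np.radians(76))
for n in("scene","wrist"):
    c=robot.read_camera(n);a=c["color"]
    if n=="scene":a=cv2.resize(a[130:310,230:470],None,fx=3.3,fy=3.3,interpolation=2)
    cv2.imwrite(f"pics/{n}1.png",a)
E
```

```text
time: 2.15
tool_pos: [0.5364, 0.1414, 0.1306]
tool_rot: [3.141, 0.0, 1.321]
contact_force: [-0.6, -0.1, -0.2]
opening: 0.0007
[0.53642485 0.14139039 0.13064046]
delta [ 0.119 -0.024  2.986] roll -0.05
```

View pics/scene1.png

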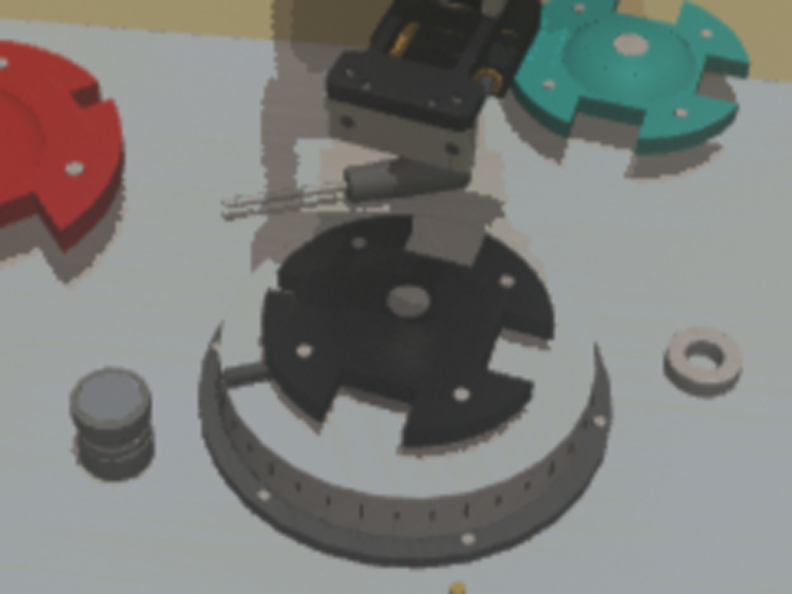

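View pics/wrist1.png

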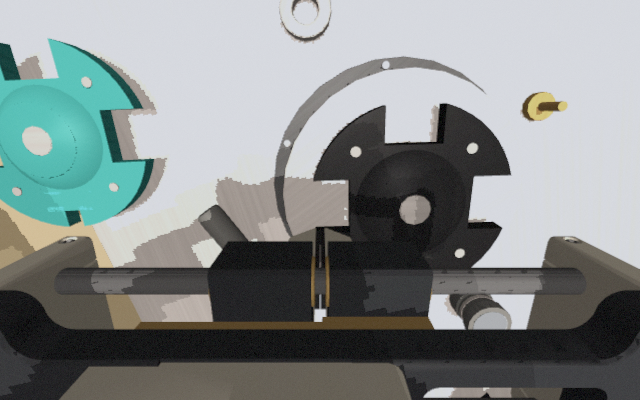

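The scene shows the closed fingers above the near bay at crop (445,240), and the wrist view agrees with it at (335,190). I'll descend and check the force.

```bash
python3 -m crank '{"claw":[0,0,0,0,0,0,0,0],"delta_pos":[[0,0,0.4],[0,0,0.8],[0,0,1.2],[0,0,1.6],[0,0,2],[0,0,2.3],[0,0,2.3],[0,0,2.3]],"roll":[0,0,0,0,0,0,0,0]}'
python3 -m crank '{"claw":[0,0,0,0,0,0,0,0],"delta_pos":[[0,0,0.15],[0,0,0.3],[0,0,0.45],[0,0,0.6],[0,0,0.65],[0,0,0.65],[0,0,0.65],[0,0,0.65]],"roll":[0,0,0,0,0,0,0,0]}'
python3 - <<'E'
from h import *;from cell import robot
s=robot.observe();print(s["tool_pos"])
for n in("scene","top"):
    c=robot.read_camera(n);a=c["color"]
    a=cv2.resize(a[180:300,270:430] if n=="scene" else a[115:235,220:380],None,fx=5,fy=5,interpolation=2)
    cv2.imwrite(f"pics/{n}2.png",a)
E
```

```text
time: 2.92
tool_pos: [0.5362, 0.1422, 0.072]
tool_rot: [-3.14, 0.001, 1.321]
contact_force: [-0.4, 0.3, -0.3]
opening: 0.0007
time: 3.58
tool_pos: [0.5367, 0.1422, 0.0566]
tool_rot: [3.141, -0.0, 1.321]
contact_force: [-1.1, -0.7, -0.1]
opening: 0.0006
[0.53665571 0.14217744 0.05658896]
```

View pics/scene2.png

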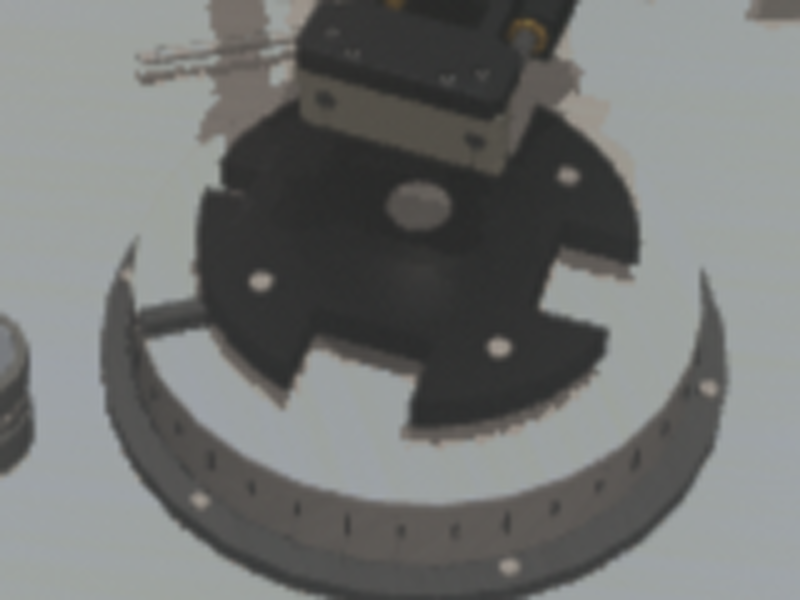

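View pics/top2.png

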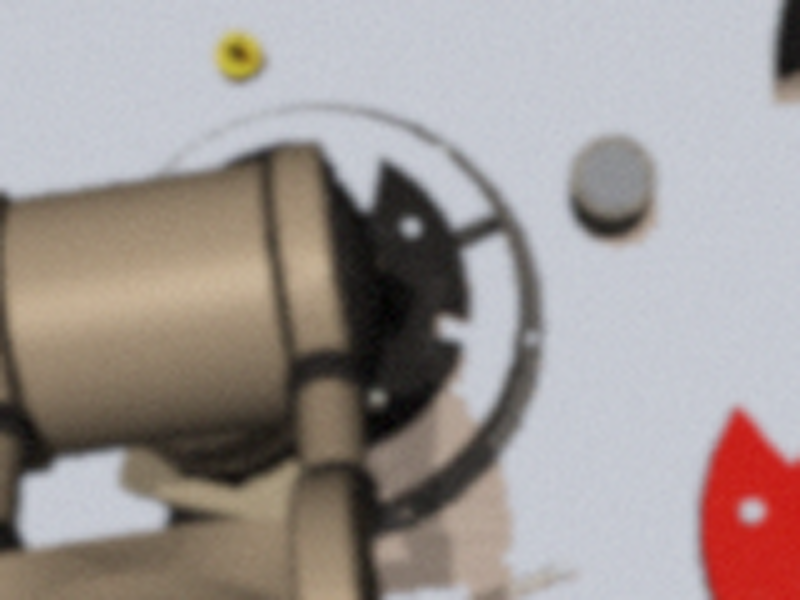

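The fingers are inside the bay without contact, and the wheel has not moved: the notch is still at crop (450,328) in the top view. Now the arc waypoints.

```bash
cat >> h.py <<'E'
def arc(s,alphas,ax=(.6065,.127),r=.072,off=.0125,phi0=166,z=.0566):
    R=Ro.from_euler("xyz",s["tool_rot"]).as_matrix()
    for a in alphas:
        f=np.radians(phi0+a);p=np.array([ax[0]+r*np.cos(f)-off*np.sin(f),ax[1]+r*np.sin(f)+off*np.cos(f),z])
        print(a,p.round(4),(R.T@(p-s["tool_pos"])/.025).round(3),"roll",round(-(phi0-90+a-np.degrees(s["tool_rot"][2]))/6,2))
E
python3 - <<'E'
from h import *;from cell import robot
arc(robot.observe(),[-5,0,4,8,12,16,20,24,28])
E
```

```text
-5 [0.5344 0.1386 0.0566] [-0.161 -0.055  0.001] roll 0.78
0 [0.5336 0.1323 0.0566] [-0.413 -0.021  0.001] roll -0.05
4 [0.5334 0.1272 0.0566] [-0.613  0.022  0.001] roll -0.72
8 [0.5336 0.1221 0.0566] [-0.809  0.079  0.001] roll -1.38
12 [0.5341 0.117  0.0566] [-1.     0.149  0.001] roll -2.05
16 [0.535  0.112  0.0566] [-1.187e+00  2.320e-01  1.000e-03] roll -2.72
20 [0.5362 0.107  0.0566] [-1.367e+00  3.290e-01  1.000e-03] roll -3.38
24 [0.5378 0.1022 0.0566] [-1.539e+00  4.370e-01  1.000e-03] roll -4.05
28 [0.5397 0.0975 0.0566] [-1.704e+00  5.570e-01  1.000e-03] roll -4.72
```

```bash
python3 -m crank '{"claw":[0,0,0,0,0,0,0,0],"delta_pos":[[-0.2,-0.02,0],[-0.41,-0.02,0],[-0.61,0.02,0],[-0.81,0.08,0],[-1,0.15,0],[-1,0.15,0],[-1,0.15,0],[-1,0.15,0]],"roll":[0,0,-0.7,-1.4,-2,-2,-2,-2]}'
python3 - <<'E'
from h import *;from cell import robot
arc(robot.observe(),[12,16,20,24,28])
c=robot.read_camera("top");cv2.imwrite("pics/top3.png",cv2.resize(c["color"][115:235,220:380],None,fx=5,fy=5,interpolation=2))
E
```

```text
time: 4.35
tool_pos: [0.5338, 0.1169, 0.0565]
tool_rot: [-3.141, 0.0, 1.529]
contact_force: [-0.3, 0.5, -1.2]
opening: 0.0009
12 [0.5341 0.117  0.0566] [ 0.006  0.01  -0.005] roll -0.07
16 [0.535  0.112  0.0566] [-0.193  0.054 -0.005] roll -0.74
20 [0.5362 0.107  0.0566] [-0.389  0.111 -0.005] roll -1.4
24 [0.5378 0.1022 0.0566] [-0.58   0.181 -0.005] roll -2.07
28 [0.5397 0.0975 0.0566] [-0.766  0.265 -0.005] roll -2.74
```

View pics/top3.png

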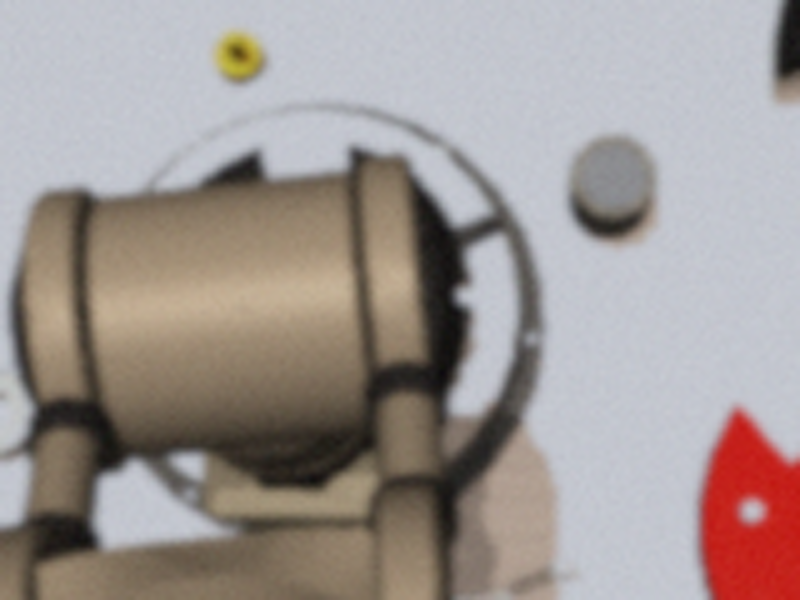

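The wheel is turning: the notch at the rim is now at crop (463,294), about 12° on. I'll continue to about 30°.

```bash
python3 -m crank '{"claw":[0,0,0,0,0,0,0,0],"delta_pos":[[-0.1,0.03,0],[-0.2,0.05,0],[-0.3,0.08,0],[-0.39,0.11,0],[-0.49,0.14,0],[-0.58,0.18,0],[-0.77,0.26,0],[-0.77,0.26,0]],"roll":[-0.4,-0.7,-1.1,-1.4,-1.7,-2.1,-2.7,-2.7]}'
python3 - <<'E'
from h import *;from cell import robot
c=robot.read_camera("top");cv2.imwrite("pics/top4.png",cv2.resize(c["color"][115:235,220:380],None,fx=5,fy=5,interpolation=2))
c=robot.read_camera("scene");cv2.imwrite("pics/scene4.png",cv2.resize(c["color"][180:300,270:430],None,fx=5,fy=5,interpolation=2))
arc(robot.observe(),[28,30,32,34,36,38])
E
```

```text
time: 5.07
tool_pos: [0.54, 0.0974, 0.0565]
tool_rot: [3.141, 0.0, 1.815]
contact_force: [-0.5, 0.5, -0.4]
opening: 0.0002
28 [0.5397 0.0975 0.0566] [-0.007  0.003 -0.008] roll -0.04
30 [0.5407 0.0951 0.0566] [-0.107  0.022 -0.008] roll -0.37
32 [0.5419 0.0929 0.0566] [-0.207  0.045 -0.008] roll -0.71
34 [0.5431 0.0906 0.0566] [-0.305  0.072 -0.008] roll -1.04
36 [0.5444 0.0884 0.0566] [-0.403  0.102 -0.008] roll -1.37
38 [0.5458 0.0863 0.0566] [-0.499  0.135 -0.008] roll -1.71
```

View pics/top4.png

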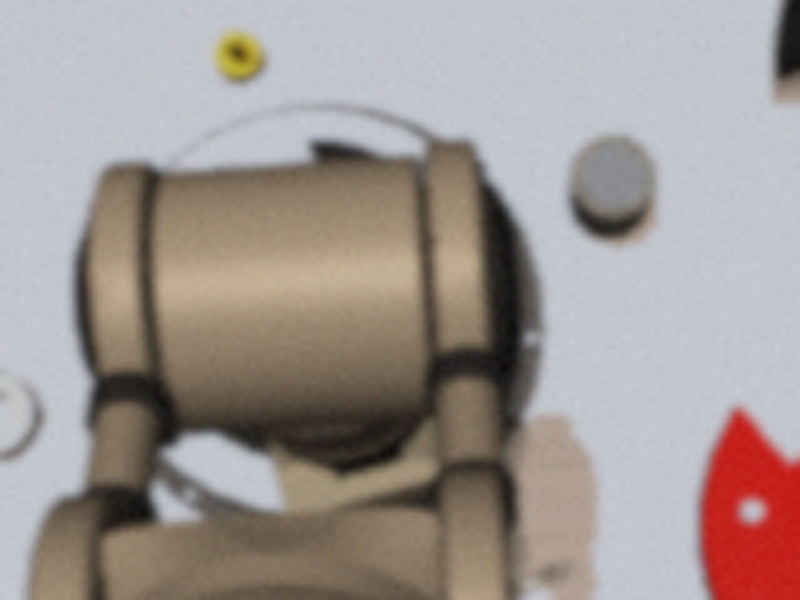

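View pics/scene4.png

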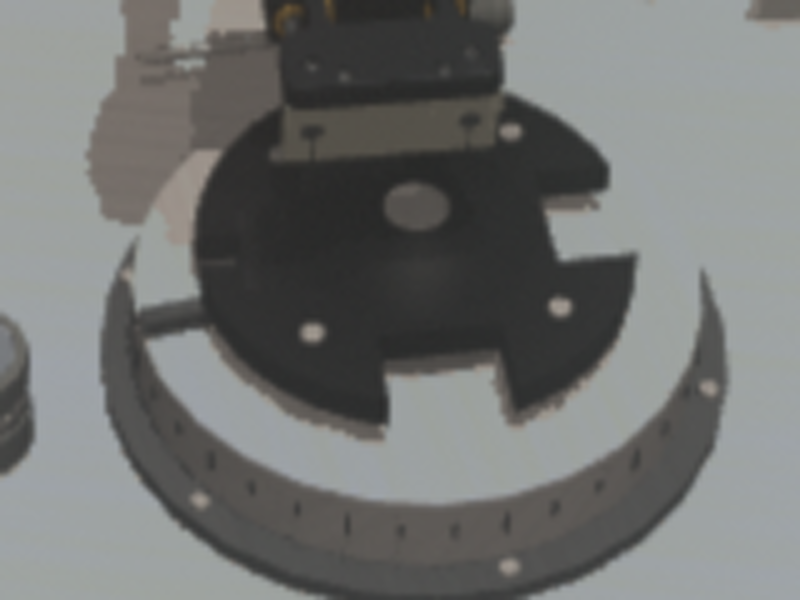

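Scene crop: the rivets are at (511,131), (560,306) and (313,332), the bay faces are visible, and the notch is near (215,262). I'll measure the rotation from the rivets and compare the key angle.

```bash
python3 - <<'E'
from h import *
T=pickle.load(open("top0.pkl","rb"));S=pickle.load(open("scene0.pkl","rb"))
A=np.array([.6065,.127])
ct=lambda x,y:(x/5+220-.4,y/5+115-.4)
cs=lambda x,y:(x/5+270-.4,y/5+180-.4)
def pr(n,c,f,pts,z):
    for p in pts:
        d=at(c,*f(*p),z)[:2]-A;print(n,p,round(np.degrees(np.arctan2(d[1],d[0])),1),round(np.hypot(*d)*1e3,1))
pr("S0 riv",S,cs,[(343,117),(568,176),(499,347),(261,282)],.069)
pr("T0 riv",T,ct,[(237,195),(410,227),(375,400),(200,367)],.069)
pr("S4 riv",S,cs,[(511,131),(560,306),(313,332)],.069)
pr("key S",S,cs,[(143,320),(198,309),(165,316)],.0535)
pr("key T",T,ct,[(500,220),(460,239),(480,230)],.0535)
pr("notch T0",T,ct,[(438,327),(468,331)],.069)
pr("notchS0",S,cs,[(240,189),(213,188)],.069)
for off in (0,): pass
E
python3 - <<'E'
import cv2
for n in("top","scene"):
    a=cv2.imread(f"pics/{n}0.png");a=a[150:175,300:330] if n=="top" else a[205:255,285:330]
    cv2.imwrite(f"pics/{n}key.png",cv2.resize(a,None,fx=12,fy=12,interpolation=2))
E
```

```text
S0 riv (343, 117) -147.2 63.0
S0 riv (568, 176) 122.9 61.4
S0 riv (499, 347) 32.0 61.5
S0 riv (261, 282) -57.8 62.9
T0 riv (237, 195) 32.2 62.0
T0 riv (410, 227) -57.4 61.9
T0 riv (375, 400) -147.7 62.0
T0 riv (200, 367) 122.7 61.8
S4 riv (511, 131) 151.6 61.3
S4 riv (560, 306) 59.8 60.6
S4 riv (313, 332) -30.6 62.9
key S (143, 320) -65.2 104.2
key S (198, 309) -64.7 83.9
key S (165, 316) -65.0 96.1
key T (500, 220) -67.8 104.4
key T (460, 239) -68.3 82.2
key T (480, 230) -68.2 93.2
notch T0 (438, 327) -105.0 66.9
notch T0 (468, 331) -104.0 81.7
notchS0 (240, 189) -98.9 68.1
notchS0 (213, 188) -97.2 77.8
```

View pics/topkey.png

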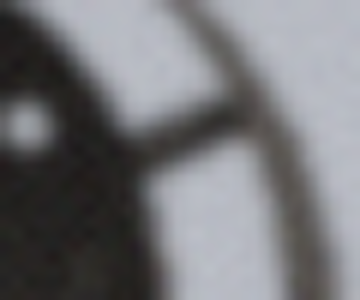

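View pics/scenekey.png

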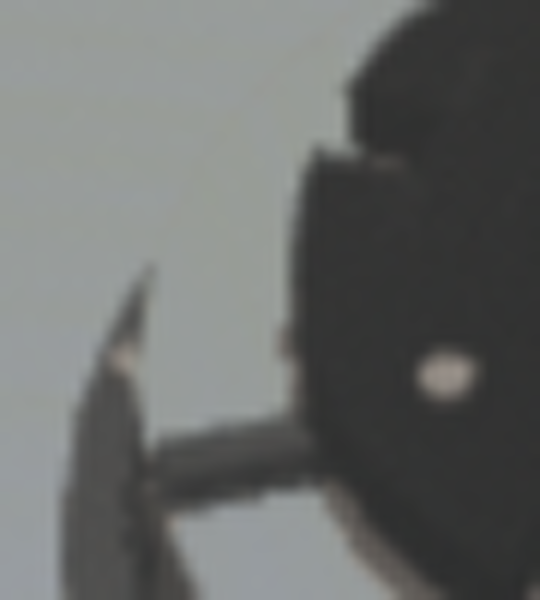

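```bash
python3 - <<'E'
from h import *
A=np.array([.6065,.127])
out=[]
for n in("top","scene"):
    c=pickle.load(open(f"{n}0.pkl","rb"));g=cv2.GaussianBlur(cv2.cvtColor(c["color"],cv2.COLOR_BGR2GRAY),(0,0),.5).astype(float)
    print(n,"cam",ray(c,0,0)[0].round(3))
    best=[]
    for ang in np.arange(-71,-61,.25):
        f=np.radians(ang);u=np.array([np.cos(f),np.sin(f)]);v=np.array([-u[1],u[0]])
        P=lambda r,w,z:np.r_[A+u*r+v*w,z]
        pts=[P(r,s*w,z) for r in(.066,.104) for s in(1,-1) for w,z in((.005,.045),(.005,.0485),(.0025,.0535))]
        hull=cv2.convexHull(proj(c,pts).astype(np.float32))[:,0]
        K=16;m=np.zeros((400*K//4,1),np.uint8)
        x0,y0=(300,150) if n=="top" else (285,225);W,H=(30,25) if n=="top" else(30,30)
        m=np.zeros((H*K,W*K),np.uint8);cv2.fillConvexPoly(m,np.round(((hull-[x0,y0])+.5)*K).astype(int),255)
        m=cv2.GaussianBlur(cv2.resize(m,(W,H),interpolation=cv2.INTER_AREA),(0,0),.7)/255.
        # compare only radial annulus 84-102mm
        yy,xx=np.mgrid[y0:y0+H,x0:x0+W];mask=np.zeros((H,W),bool)
        for i in range(H):
            for j in range(W):
                d=at(c,xx[i,j],yy[i,j],.05)[:2]-A;a=np.degrees(np.arctan2(d[1],d[0]))
                mask[i,j]=.086<np.hypot(*d)<.1 and -82<a<-50
        best.append((np.corrcoef(m[mask],-g[y0:y0+H,x0:x0+W][mask])[0,1],ang))
    print(sorted(best)[-4:])
E
```

```text
top cam [0.41  0.035 0.952]
[(np.float64(0.9816937546812708), np.float64(-67.5)), (np.float64(0.9908879235510619), np.float64(-66.75)), (np.float64(0.9913839159990993), np.float64(-67.25)), (np.float64(0.9940959126649287), np.float64(-67.0))]
scene cam [1.247 0.164 0.76 ]
[(np.float64(0.9872954162805612), np.float64(-67.25)), (np.float64(0.9892881207689702), np.float64(-66.5)), (np.float64(0.9940163319829612), np.float64(-67.0)), (np.float64(0.9948652681452221), np.float64(-66.75))]
```

The key fits at −66.9° in both cameras. The rivets put the notch at −102.6° at the start, so the wheel needs 35.7° in total and has turned about 28°. I'll push on to 35.7°.

```bash
python3 -m crank '{"claw":[0,0,0,0,0,0,0,0],"delta_pos":[[-0.06,0.01,0],[-0.11,0.02,0],[-0.16,0.03,0],[-0.21,0.045,0],[-0.25,0.06,0],[-0.3,0.07,0],[-0.385,0.095,0],[-0.385,0.095,0]],"roll":[-0.2,-0.4,-0.55,-0.7,-0.9,-1.05,-1.3,-1.3]}'
python3 -m crank '{"claw":[0,0,0,0,0,0,0,0],"delta_pos":[[0.1,0,0],[0.2,0,0],[0.3,0,0],[0.3,0,0],[0.3,0,0],[0.3,0,0],[0.3,0,0],[0.3,0,0]],"roll":[0,0,0,0,0,0,0,0]}'
python3 - <<'E'
from h import *;from cell import robot
c=robot.read_camera("scene");cv2.imwrite("pics/scene5.png",cv2.resize(c["color"][180:300,270:430],None,fx=5,fy=5,interpolation=2));pickle.dump(c,open("scene5.pkl","wb"))
E
```

```text
time: 5.83
tool_pos: [0.5446, 0.0884, 0.0565]
tool_rot: [3.141, 0.0, 1.951]
contact_force: [-0.5, 1.4, -0.5]
opening: 0.0004
time: 6.5
tool_pos: [0.5416, 0.0957, 0.0565]
tool_rot: [-3.142, 0.0, 1.95]
contact_force: [0.3, 0.9, -0.9]
opening: 0.0003
```

View pics/scene5.png

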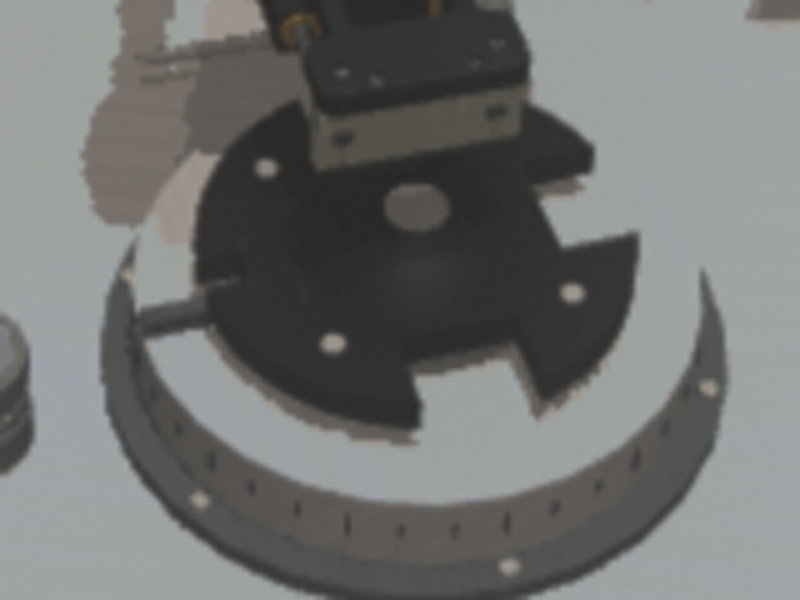

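```bash
cat > fit.py <<'E'
from h import *
from scipy.optimize import least_squares
def fit(c,uv,z=.069,a0=-67):
    P=np.array([at(c,u,v,z)[:2] for u,v in uv])
    def F(p):
        r=[]
        for q in P:
            d=q-p[:2];an=np.arctan2(d[1],d[0])-p[2]
            k=np.round((an-np.pi/4)/(np.pi/2))*np.pi/2+np.pi/4+p[2]
            r+=list(d-.062*np.array([np.cos(k),np.sin(k)]))
        return r
    s=least_squares(F,[.6065,.127,np.radians(a0)]);print("axis",s.x[:2].round(4),"notch ang",np.degrees(s.x[2]).round(2),"res mm",(np.abs(s.fun).max()*1e3).round(2))
E
python3 - <<'E'
from fit import *
S=pickle.load(open("scene0.pkl","rb"));T=pickle.load(open("top0.pkl","rb"))
cs=lambda l:[(x/5+270-.4,y/5+180-.4) for x,y in l]
ct=lambda l:[(x/5+220-.4,y/5+115-.4) for x,y in l]
fit(S,cs([(343,117),(568,176),(499,347),(261,282)]),a0=-103)
fit(T,ct([(237,195),(410,227),(375,400),(200,367)]),a0=-103)
fit(S,cs([(511,131),(560,306),(313,332)]),a0=-75)
fit(S,cs([(266,167),(572,293),(333,343)]))
E
```

```text
axis [0.6064 0.1262] notch ang -102.53 res mm 0.49
axis [0.6065 0.1269] notch ang -102.58 res mm 0.22
axis [0.6066 0.1255] notch ang -74.51 res mm 0.11
axis [0.607  0.1255] notch ang -66.99 res mm 0.35
```

```bash
python3 -m crank '{"claw":[0,0,0,0,0,0,0,0],"delta_pos":[[0,0,-0.3],[0,0,-0.8],[0,0,-1.5],[0,0,-2.2],[0,0,-3],[0,0,-3],[0,0,-3],[0,0,-3]],"roll":[0,0,0,0,0,0,0,0]}'
python3 -m crank '{"claw":[0,0,0,0,0,0,0,0],"delta_pos":[[0,-1.2,-0.5],[0,-2.6,-1],[0,-4,-1.5],[0,-5,-2],[0,-6,-2],[0,-6,-2],[0,-6,-2],[0,-6,-2]],"roll":[0,0,0,0,0,0,0,0]}'
python3 - <<'E'
from h import *;from cell import robot
print(robot.observe()["qpos"].round(2))
c=robot.read_camera("top");cv2.imwrite("pics/top6.png",cv2.resize(c["color"][115:235,220:380],None,fx=5,fy=5,interpolation=2))
pickle.dump(c,open("top6.pkl","wb"))
c=robot.read_camera("scene");cv2.imwrite("pics/scene6.png",cv2.resize(c["color"][180:300,270:430],None,fx=5,fy=5,interpolation=2))
c=robot.read_camera("wrist");cv2.imwrite("pics/wrist6.png",c["color"])
E
```

```text
time: 7.22
tool_pos: [0.5412, 0.0956, 0.1312]
tool_rot: [-3.141, -0.0, 1.95]
contact_force: [-0.6, 0.3, -1.5]
opening: 0.0002
time: 7.88
tool_pos: [0.4027, 0.0403, 0.1811]
tool_rot: [-3.141, -0.0, 1.949]
contact_force: [0.5, -0.4, 0.4]
opening: 0.0001
[-0.09  0.17  1.9   0.    1.07 -0.47]
```

View pics/top6.png

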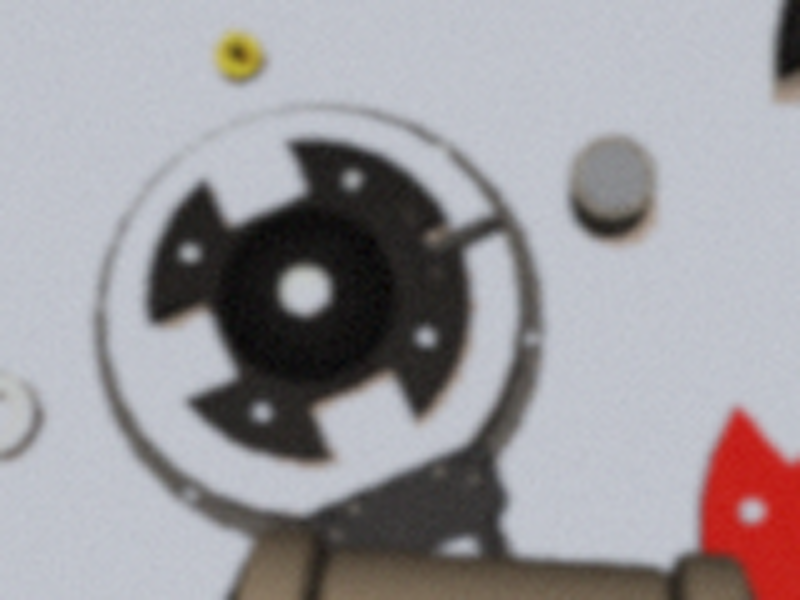

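View pics/scene6.png

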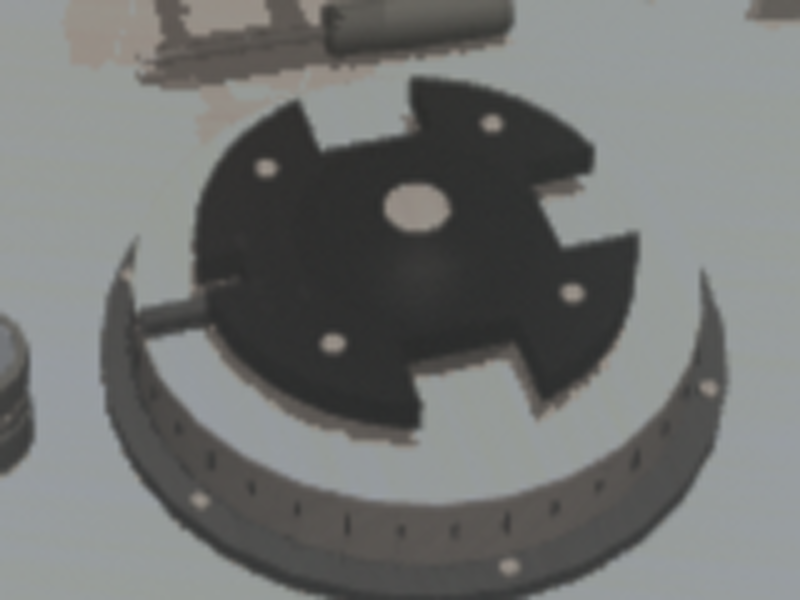

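Both views now show the whole wheel. The notch is over the key, with the key filling it at about top crop (437,237). The top-view rivets are at (352,180), (190,252), (262,411) and (426,337).

```bash
python3 - <<'E'
from fit import *;from cell import robot
S=pickle.load(open("scene0.pkl","rb"));T=pickle.load(open("top6.pkl","rb"))
cs=lambda l:[(x/5+270-.4,y/5+180-.4) for x,y in l]
ct=lambda l:[(x/5+220-.4,y/5+115-.4) for x,y in l]
fit(T,ct([(352,180),(190,252),(262,411),(426,337)]))
fit(S,cs([(266,167),(492,124),(572,293),(333,343)]))
s=robot.observe()
delta(s,[.6065,.127,.13]);delta(s,[.6065,.127,.083])
E
```

```text
axis [0.6076 0.1259] notch ang -66.95 res mm 0.43
axis [0.6071 0.1255] notch ang -67.03 res mm 0.39
delta [0.199 8.852 2.032] roll None
delta [0.198 8.853 3.912] roll None
```

The wheel is at −67.0° against the key's −66.9°, which is well within the fit. I'll move over the hub, then down.

```bash
python3 -m crank '{"claw":[0,0,0,0,0,0,0,0],"delta_pos":[[0.03,1.5,0],[0.07,3,0],[0.1,4.5,0.5],[0.15,6,1],[0.18,7.5,1.5],[0.2,8.85,2],[0.2,8.85,2],[0.2,8.85,2]],"roll":[0,0,0,0,0,0,0,0]}'
python3 -m crank '{"claw":[0,0,0,0,0,0,0,0],"delta_pos":[[0,0,0.4],[0,0,0.8],[0,0,1.2],[0,0,1.5],[0,0,1.6],[0,0,1.6],[0,0,1.6],[0,0,1.6]],"roll":[0,0,0,0,0,0,0,0]}'
python3 - <<'E'
from h import *;from cell import robot
s=robot.observe();print(s["tool_pos"]);delta(s,[.607,.1262,.071])
c=robot.read_camera("scene");cv2.imwrite("pics/scene7.png",cv2.resize(c["color"][180:300,270:430],None,fx=5,fy=5,interpolation=2))
E
```

```text
time: 8.7
tool_pos: [0.6061, 0.1276, 0.1282]
tool_rot: [-3.137, -0.001, 1.951]
contact_force: [-0.5, -0.3, -0.8]
opening: 0.0003
time: 9.37
tool_pos: [0.6062, 0.1267, 0.0921]
tool_rot: [3.141, 0.0, 1.95]
contact_force: [-0.4, -1.2, 0.1]
opening: 0.0002
[0.60623894 0.12665227 0.0920777 ]
delta [-0.028  0.021  0.843] roll None
```

View pics/scene7.png

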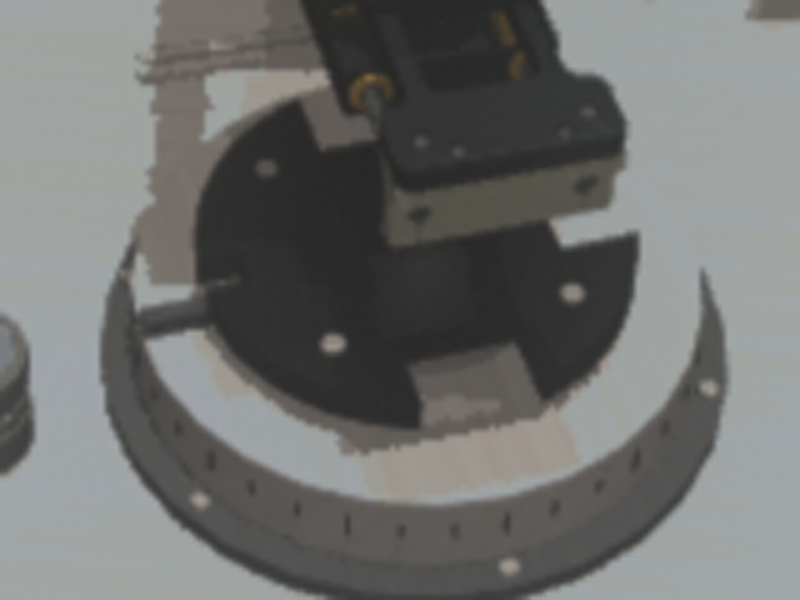

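The gripper body hides the fingertips, but the TCP reads within 1 mm of the axis. I'll press down gradually.

```bash
python3 -m crank '{"claw":[0,0,0,0,0,0,0,0],"delta_pos":[[0,0,0.1],[-0.02,0.02,0.2],[-0.02,0.02,0.3],[-0.02,0.02,0.38],[-0.02,0.02,0.43],[-0.02,0.02,0.46],[-0.02,0.02,0.5],[-0.02,0.02,0.5]],"roll":[0,0,0,0,0,0,0,0]}'
python3 -m crank '{"claw":[0,0,0,0,0,0,0,0],"delta_pos":[[0,0,0.03],[0,0,0.06],[0,0,0.09],[0,0,0.12],[0,0,0.15],[0,0,0.18],[0,0,0.2],[0,0,0.2]],"roll":[0,0,0,0,0,0,0,0]}'
```

```text
time: 10.08
tool_pos: [0.6065, 0.1264, 0.0799]
tool_rot: [3.141, 0.0, 1.95]
contact_force: [-2.3, -1.1, 5.9]
opening: 0.0007
time: 10.75
tool_pos: [0.6065, 0.1264, 0.0751]
tool_rot: [3.141, 0.0, 1.95]
contact_force: [-3.3, -0.6, 7.2]
opening: 0.0005
```

The TCP is at 75.1 mm, past the level where the key would stop a misaligned wheel, at only 7 N. Continuing to the seat.

```bash
python3 -m crank '{"claw":[0,0,0,0,0,0,0,0],"delta_pos":[[0,0,0.03],[0,0,0.06],[0,0,0.09],[0,0,0.12],[0,0,0.15],[0,0,0.17],[0,0,0.18],[0,0,0.18]],"roll":[0,0,0,0,0,0,0,0]}'
python3 -m crank '{"claw":[0,0,0,0,0,0,0,0],"delta_pos":[[0,0,0.01],[0,0,0.02],[0,0,0.03],[0,0,0.04],[0,0,0.05],[0,0,0.05],[0,0,0.05],[0,0,0.05]],"roll":[0,0,0,0,0,0,0,0]}'
```

```text
time: 11.42
tool_pos: [0.6065, 0.1264, 0.0712]
tool_rot: [3.141, 0.0, 1.95]
contact_force: [-4.7, -1.3, 13.3]
opening: 0.0004
time: 12.08
tool_pos: [0.6066, 0.1264, 0.0712]
tool_rot: [3.14, 0.001, 1.95]
contact_force: [-8.6, -1.7, 20.4]
opening: 0.0003
```

The descent stalled at 71.2 mm while the force rose to 20 N, so the wheel is seated. I'll raise the hand and back off.

```bash
python3 -m crank '{"claw":[0,0,0,0,0,0,0,0],"delta_pos":[[0,0,-0.1],[0,0,-0.3],[0,0,-0.7],[0,0,-1.4],[0,0,-2.2],[0,0,-3],[0,0,-3],[0,0,-3]],"roll":[0,0,0,0,0,0,0,0]}'
python3 -m crank '{"claw":[0,0,0,0,0,0,0,0],"delta_pos":[[0,-1.5,-0.5],[0,-3,-1],[0,-4.5,-1.5],[0,-6,-2],[0,-7.5,-2],[0,-8.5,-2],[0,-8.5,-2],[0,-8.5,-2]],"roll":[0,0,0,0,0,0,0,0]}'
python3 - <<'E'
from h import *;from cell import robot
c=robot.read_camera("top");cv2.imwrite("pics/top8.png",cv2.resize(c["color"][115:235,220:380],None,fx=5,fy=5,interpolation=2));pickle.dump(c,open("top8.pkl","wb"))
c=robot.read_camera("scene");cv2.imwrite("pics/scene8.png",cv2.resize(c["color"][180:300,270:430],None,fx=5,fy=5,interpolation=2));pickle.dump(c,open("scene8.pkl","wb"))
E
```

```text
time: 12.75
tool_pos: [0.6073, 0.1265, 0.1444]
tool_rot: [3.139, 0.001, 1.95]
contact_force: [-0.2, 0.4, -0.1]
opening: 0.0006
time: 13.42
tool_pos: [0.4081, 0.0476, 0.1928]
tool_rot: [-3.141, -0.0, 1.949]
contact_force: [0.8, -0.2, -0.6]
opening: 0.0006
```

View pics/top8.png

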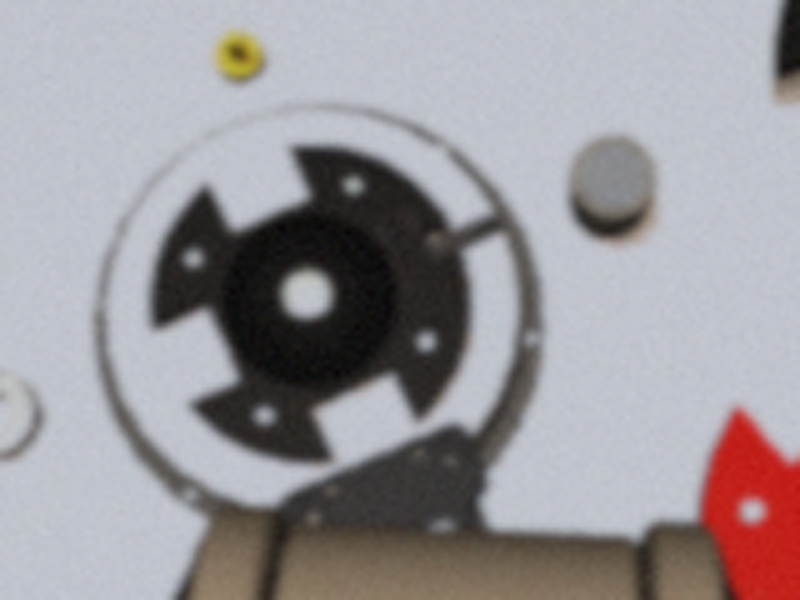

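View pics/scene8.png

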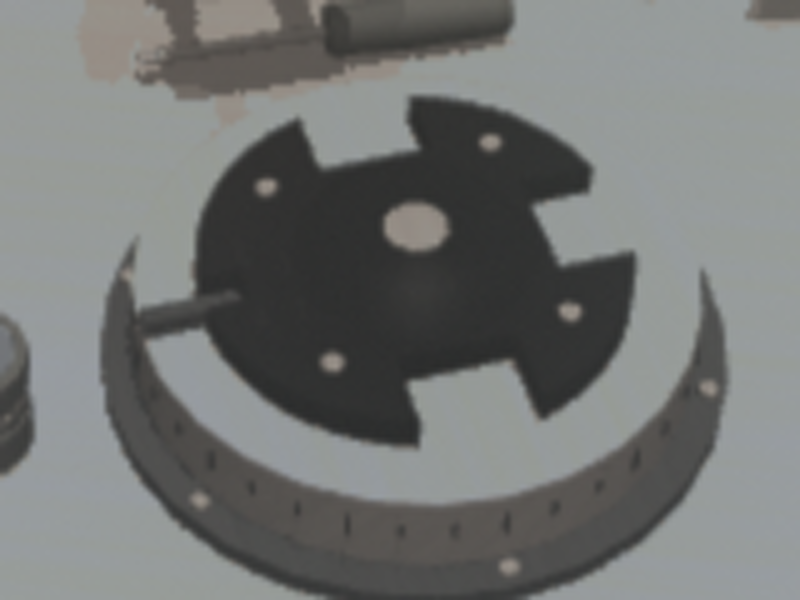

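Both views show the wheel lower: all four rivets dropped 18–19 px in the scene crop, the shadow gap has closed and the key sits in the notch. One numeric check before handing in.

```bash
python3 - <<'E'
from fit import *
S=pickle.load(open("scene8.pkl","rb"));T=pickle.load(open("top8.pkl","rb"))
cs=lambda l:[(x/5+270-.4,y/5+180-.4) for x,y in l]
ct=lambda l:[(x/5+220-.4,y/5+115-.4) for x,y in l]
s=cs([(266,187),(490,142),(570,312),(333,362)]);t=ct([(193,259),(265,415),(427,342),(354,185)])
fit(T,t,.059);fit(S,s,.059)
# triangulate rivets
import itertools
P=lambda c:np.array([[c["fx"],0,c["cx"]],[0,c["fy"],c["cy"]],[0,0,1]])@np.c_[cv2.Rodrigues(np.array(c["rvec"]))[0],np.array(c["tvec"]).ravel()]
t2=[t[2],t[3],t[0],t[1]] 
def tri(a,b):
    X=cv2.triangulatePoints(P(S),P(T),np.array(a,float).reshape(2,1),np.array(b,float).reshape(2,1));return (X[:3]/X[3]).ravel()
for a in s:
    best=min(t,key=lambda b:np.linalg.norm(at(S,*a,.059)-at(T,*b,.059)));print(tri(a,best).round(4))
E
```

```text
axis [0.6071 0.1259] notch ang -66.75 res mm 0.43
axis [0.6072 0.1255] notch ang -66.79 res mm 0.26
[0.584  0.0679 0.0588]
[0.5499 0.1487 0.0595]
[0.6299 0.1835 0.0584]
[0.6649 0.1027 0.0591]
```

The rivets triangulate to 58.4–59.5 mm, where 59 mm is expected when seated, so the wheel is down and level. The notch is at −66.8° against the key's −66.9°. Handing in.

```bash
python3 -c "
from cell import robot
print(robot.observe()['contact_force']);print(robot.hand_in())"
```

```text
[-0.19767403  1.23211998 -0.48912131]
the job is handed in; nothing more can be done
None
```

The wheel is seated on the key and the job is handed in. The hand-in gave no verdict, so this rests on my own checks.

- **What I did:** I turned the smaller black wheel about 35.7° counter-clockwise with the closed fingertips in its near bay. I then pressed the hub down until it stopped at about 71 mm under 20 N, and drew the hand clear, at about 13.5 s on the robot's clock.
- **Last checks:** Both cameras put the notch at −66.8° against the key's −66.9°. The rivets on the plate triangulate to 58.4–59.5 mm (59 mm expected when seated), so the wheel is flat within measurement error.
- **Bystanders:** The lens and thumbscrew are at the same pixels as at the start. The ring and screwdriver, only partly in the last crops, look unmoved. I did not measure any of the four numerically.
- **Disagreements:** My first rough readings of the key and notch angles differed between cameras by about 3° and 6°. Fitting the key's shape and using the rivets brought the two cameras within 0.3°.

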